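# Turn the drip pan over under the drying rack

## Robot

A 6-joint arm with a two-finger parallel gripper is mounted at the origin on the work surface. World frame = base frame: x ahead of the robot, y to its left, z up, the work surface at z = 0. Lengths are in m, angles in rad, forces in N, time in s.
With the tool pointing down it reaches from about 0.35 to 0.85 m from the base axis. Payload 8.1 kg.
Tool frame: the origin (TCP) lies between the finger pads; the fingertips stand 11 mm ahead of it and the grasp point (between the pads) lies 8 mm behind it (tips_ahead is the z of the fingertips in the tool frame, in m); z points along the fingers, y is the line along which they close (so a half turn about z gives the same grasp; the last joint's range is limited). The gripper opens to 93 mm and grips with 3 to 60 N. Pads are 15 mm wide; open, the fingers measure 128 mm over their backs; the gripper's body (75 mm by 188 mm) begins 65 mm behind the grasp point.
Start: joints at [1.032, 0.13, 1.488, -0, 1.523, -0.085], TCP at [0.263, 0.539, 0.23] pointing down, gripper open.
Joint ranges: [-2.96, 2.96], [-0.89, 2.26], [0.02, 2.5], [-1.34, 4.48], [0, 2.73], [-2.66, 2.66]. Speed limits (rad/s): [2.39, 2.39, 2.79, 3.14, 3.14, 3.14].

## Interface

Orientations are given as a rotation vector (axis times angle).
In Python, from plant import read_state, read_camera, close_job, tips_ahead gives the robot as it stands. The module is installed in compiled form; this text tells all that it offers.
- The arm moves only by the tool move_arm, never from a script. Its argument "plan" is a list of rows, each a list of 7 numbers: the turn, a rotation vector about the tool's x, y, z in units of 6 degrees (1.0 is 6 degrees), then the shift along the tool's x, y, z in units of 25 mm (1.0 is 25 mm), then the finger opening in mm, from 0 to 93. A call has exactly 10 rows; each row shifts and turns the commanded pose from where the row before left it, along the tool's axes as they then stand; what a row does not reach is not made up. A row lasts 1/10 s, in which the tool goes at most 50 mm and 8.59 degrees, less where a joint would pass 70% of its speed; a pose out of reach is approached as far as the arm can. A call is refused whole if a number of a shift passes 1 or a number of a turn 1, either way. A call with a gripper value outside its range is refused whole. The fingers move at their own pace and stop on an object; "force" is the grip in N (left out, the last holds). Time passes only in rows, so rows that do not move let the fingers close, or fill a call up. It gives the time, the measured TCP pose, the force, the opening and the grip force at its end, in the units of the state.
- read_state(): the state, without advancing time (a new reading comes with each control period).
- read_camera(name): name is "scene" or "top"; returns a dict with "frame" (384x512x3 uint8, red, green, blue), "z_map" (384x512 float32, m along the optical axis (not along the pixel's ray), 0 where there is no reading), "fx", "fy", "cx", "cy" (pixels), "rvec" (rotation vector, rad) and "tvec" (3), from world to camera coordinates, as OpenCV has them. Camera axes: x right, y down, z forward; pixel columns grow to the right and rows downward; lengths in m; the calibration is good to about 2 mm. A picture is of the moment at which its call begins.
- close_job(): hands the job in; it is judged then, once.
The state is a dict: "t": time; "q": joint angles; "dq": joint speeds; "joint_torque": joint torques, N m; "tool_pos": TCP position; "orientation": TCP orientation; "force": force on the tool from outside, world axes, zero at the start; "wrist_torque": the same for the moment, N m; "opening": finger opening in m; "gripper_force": force on a finger pad.
Only numpy, scipy, OpenCV 4.12 (cv2) and the standard library are available. Lean on these libraries where they do the work, as an engineer would, in place of code of your own. Each camera call takes 0.05 s, during which the arm holds its last target. There are 200 camera calls.

## Task

The drip pan under the drying rack's low shelf lies upside down. Lift the retaining bar out of its two open brackets and lay it flat in the long wooden tray, then turn the pan over beneath the shelf, without pulling it out, so that it lies flat on the rack's deck with its open side up to catch the drips, its handle still sticking out at the front.

Things in the scene. Friction and masses are not known exactly. Their poses are not given: they have to be found in the camera images.
- rack: Fixed two-level drying rack, no walls. Origin on the table below the middle of its front edge; x into the rack (away from the robot), y along its front, z up. Plywood deck from x = 0 to 135 mm, 284 mm wide, top 75 mm above the table, with a 10 mm high lip along the back 6 mm. Posts 14 mm square at the corners (y = -135, +135 mm).
- shelf (a point): Middle of the front lower edge of the rack's slatted shelf, on its underside, 205 mm above the table: 130 mm of headroom over the deck. Shelf as deep and wide as the deck, 12 mm thick; the stone samples fixed on it reach 255 mm above the table.
- bracket_a (a point): Middle of the notch floor of the bracket at the rack's +y side, 112 mm above the table, 130 mm in front of the rack's front edge, 85 mm from its middle. Fixed steel upright 42 mm (rack x) by 10 mm (y), 136 mm high; notch open at the top, 30 mm wide in x. A foot 12 mm high joins it to the rack.
- bracket_b (a point): The same on the other bracket, at the rack's -y side.
- pan: Loose aluminium dish 110 (x) by 100 (y) by 36 mm (z), 4 mm walls, about 0.3 kg, with a handle from its front wall. Origin at the middle of the dish's outer volume. z points out of the closed bottom: up at the start, down when turned over. Starts wholly under the shelf, centre about 65 mm behind the rack's front edge. Stands steadily on either side wall (its y faces).
- handle_tip (a point): Free end of the pan's straight round wooden handle, 26 mm in diameter, 160 mm long. Its axis is the pan's own x axis, from x = -55 to -215 mm, at half the dish's depth, so equally high either way up (93 mm above the table); it sticks out of the rack's front towards the robot.
- bar: Loose steel flat bar, about 0.3 kg, 210 mm long (y), 22 mm wide (x), 12 mm thick (z), lying at the start in both brackets across the pan's handle, 6 mm above it. Origin at the centre of its underside, z up.
- bar_grip (a point): Point in the black square grip block on the bar's middle, 36 mm above the bar's underside. Block 24 by 24 mm, 40 mm tall, from 12 to 52 mm above the underside.
- tray: Fixed shallow wooden tray, open at the top, on the table left or right of the rack (a stone kerb lies on the other side). 260 mm long (x), 100 mm wide (y), 22 mm high, walls 5 mm, floor 5 mm thick. Origin at the centre of its underside, z up. The bar fits in lengthwise.
Things that resemble listed ones, but are neither listed nor needed, are in the scene too. Leave any orange look-alike of the bar alone.

How it is judged:
By the outcome, as a careful person would: the job done as asked, in the order asked, and still so for the second after the job is handed in, with the robot touching nothing.
It also fails if it takes over 72 s, if anything falls off the work surface, if the arm or the gripper's body presses on something with over 40 N, if the wrist force passes 120 N, or if a joint passes its speed limit or range.

## Working session

There is one attempt and no reset: what is moved stays moved. The work goes in short steps, Python scripts to look and compute and a tool call to move; the robot and the scene stay as the last step left them, time stands still between calls to the robot, and variables do not carry over. Pictures are saved under pics/ and viewed, at most 10 in all, crops included, and the job is handed in when it is done.

Besides the shell and the picture viewer there is one more tool, called after "Request:" as name([rows], argument=value, ...), one row to a line, values as JSON. move_arm: Moves the arm, as the interface text tells. Its arguments: {"type":"object","properties":{"plan":{"type":"array","items":{"type":"array","items":{"type":"number"}}},"force":{"type":"number"}},"required":["plan"]}

```bash
mkdir -p pics; ls; python3 - <<'E'
from plant import *
import numpy as np, cv2
print(read_state(), tips_ahead)
for n in("scene","top"):
    c=read_camera(n); np.savez(n+"0.npz",**c)
    cv2.imwrite(f"pics/{n}0.png",c["frame"][:,:,::-1])
    print(n,c["fx"],c["fy"],c["cx"],c["cy"],c["rvec"],c["tvec"])
E
```

```text
pics
{'t': 0.0, 'q': array([ 1.03159814e+00,  1.31144651e-01,  1.48929572e+00, -1.20074444e-05,
        1.52296713e+00, -8.53966185e-02]), 'dq': array([ 3.59529060e-04,  2.44330264e-04, -6.81745910e-04,  3.70948761e-05,
        4.32315710e-04, -1.10666162e-04]), 'joint_torque': array([-1.18980474e-04, -5.59856629e+01, -4.91753161e+01,  7.67927477e-02,
        3.54787242e-02, -1.31928673e-04]), 'tool_pos': array([0.26273164, 0.53881015, 0.22858825]), 'orientation': array([-7.06604977e-01, -3.06053507e+00,  2.71818851e-03]), 'force': array([ 0.69903953, -0.86665204,  0.38974093]), 'wrist_torque': array([-0.00230378, -0.04807575,  0.02264715]), 'gripper_force': 0.0, 'opening': 0.09314677373331097} 0.011
scene 400.6754396095475 400.6754396095475 254.79981468312977 190.99193678596131 [ 1.66254796  1.70257592 -0.83723532] [-0.07653476 -0.16031863  1.66178216]
top 419.7871367336896 419.7871367336896 252.19206006134328 192.73956857011314 [ 2.17779194 -2.12158301  0.18686498] [0.08677493 0.45057584 1.60544766]
```

View pics/scene0.png

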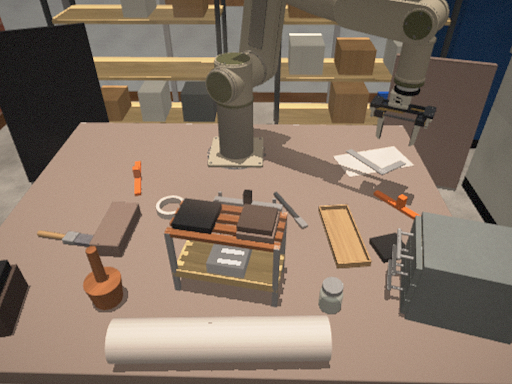

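View pics/top0.png

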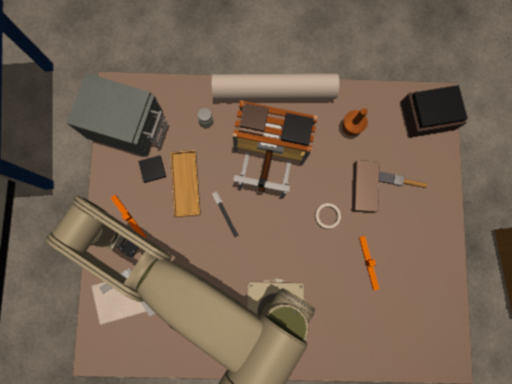

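The scene view looks at the robot from behind the rack. In the top view the rack is near (275,130), the bar with its black grip near (262,185), the tray at (186,184) on the left, and the kerb at (367,186). Next I'll measure with depth.

```bash
cat > h.py <<'E'
import numpy as np, cv2
from scipy.spatial.transform import Rotation as R
from plant import *
def cam(n):
    return dict(read_camera(n))
def cloud(c):
    z=c["z_map"]; v,u=np.mgrid[:z.shape[0],:z.shape[1]]
    P=np.stack([(u-c["cx"])/c["fx"]*z,(v-c["cy"])/c["fy"]*z,z],-1)
    M=R.from_rotvec(c["rvec"]).as_matrix()
    W=(P-c["tvec"])@M
    W[z==0]=np.nan
    return W
def ray(c,u,v,h):
    M=R.from_rotvec(c["rvec"]).as_matrix(); o=-M.T@c["tvec"]
    d=M.T@np.array([(u-c["cx"])/c["fx"],(v-c["cy"])/c["fy"],1]); return o+d*(h-o[2])/d[2]
def proj(c,X):
    M=R.from_rotvec(c["rvec"]).as_matrix(); p=M@np.array(X)+c["tvec"]; return c["fx"]*p[0]/p[2]+c["cx"],c["fy"]*p[1]/p[2]+c["cy"]
E
python3 - <<'E'
from h import *
c=dict(np.load("top0.npz")); W=cloud(c)
im=c["frame"]
cr=im[90:230,160:340]; cv2.imwrite("pics/crop0.png",cv2.resize(cr[:,:,::-1],None,fx=4.2,fy=4.2,interpolation=cv2.INTER_CUBIC))
def rect(name,m):
    n,l,s,_=cv2.connectedComponentsWithStats(m.astype(np.uint8))
    for k in range(1,n):
        if s[k,4]<25: continue
        p=W[l==k]; r=cv2.minAreaRect(p[:,:2].astype(np.float32))
        print(name,s[k].tolist(),np.round(np.nanmedian(p,0),4),"ctr",np.round(r[0],4),"size",np.round(r[1],4),"ang",round(r[2],1))
box=np.zeros(im.shape[:2],bool); box[90:230,160:340]=1
Z=W[:,:,2]
rect("10-30",box&(Z>.012)&(Z<.03)); 
rect("0.112-.135",box&(Z>.110)&(Z<.145))
rect("grip",box&(Z>.145)&(Z<.19))
rect("shelf",box&(Z>.205))
rect("shelf2",box&(Z>.21)&(Z<.225))
rect("handle",box&(Z>.085)&(Z<.109))
rect("deck",box&(Z>.065)&(Z<.083))
hsv=cv2.cvtColor(im,cv2.COLOR_RGB2HSV)
rect("wood",box&(hsv[:,:,0]>12)&(hsv[:,:,0]<25)&(hsv[:,:,1]>100)&(hsv[:,:,2]>90))
E
```

```text
10-30 [171, 150, 30, 67, 244] [0.4976 0.3816 0.0194] ctr [0.4837 0.365 ] size [0.2616 0.1005] ang 6.6
10-30 [160, 158, 6, 20, 72] [0.5312 0.4591 0.0182] ctr [0.5429 0.4569] size [0.0781 0.021 ] ang 4.6
10-30 [283, 168, 7, 15, 27] [ 0.5303 -0.0385  0.0134] ctr [ 0.5253 -0.0364] size [0.0136 0.0596] ang 77.1
10-30 [217, 195, 9, 18, 31] [0.3992 0.2234 0.0159] ctr [0.4051 0.2229] size [0.0683 0.0144] ang 25.0
10-30 [315, 203, 25, 26, 213] [ 0.3695 -0.1993  0.0231] ctr [ 0.3684 -0.1982] size [0.0985 0.0936] ang 1.6
10-30 [224, 212, 12, 18, 54] [0.3388 0.1861 0.0155] ctr [0.3372 0.1861] size [0.0775 0.014 ] ang 28.3
0.112-.135 [258, 142, 14, 6, 29] [0.6238 0.0633 0.1118] ctr [0.62   0.0584] size [0.0498 0.0186] ang 82.0
0.112-.135 [268, 145, 13, 6, 29] [0.6097 0.0214 0.1131] ctr [0.6121 0.0212] size [0.0446 0.0185] ang 81.2
0.112-.135 [234, 173, 56, 22, 358] [0.4711 0.0697 0.1227] ctr [0.4718 0.0663] size [0.209  0.0423] ang 79.7
grip [258, 178, 8, 8, 49] [0.4715 0.0664 0.1613] ctr [0.4719 0.0667] size [0.0235 0.0242] ang 80.1
shelf [233, 100, 85, 52, 2690] [0.6562 0.0235 0.2324] ctr [0.66
[... 981 characters left out ...]
 7, 542] [0.8426 0.0143 0.075 ] ctr [0.8436 0.0174] size [0.0228 0.4994] ang 1.8
deck [203, 108, 9, 15, 65] [0.744  0.2833 0.0804] ctr [0.7434 0.2831] size [0.0321 0.0513] ang 82.9
deck [234, 137, 33, 16, 234] [0.6293 0.1197 0.0737] ctr [0.6307 0.1098] size [0.125  0.0408] ang 79.7
deck [273, 147, 33, 14, 242] [ 0.6002 -0.0508  0.0736] ctr [ 0.6042 -0.042 ] size [0.127  0.0406] ang 80.1
wood [238, 137, 27, 16, 220] [0.6308 0.1202 0.0739] ctr [0.6325 0.108 ] size [0.116  0.0248] ang 68.8
wood [273, 148, 32, 12, 202] [ 0.5983 -0.0511  0.0736] ctr [ 0.6017 -0.0376] size [0.1182 0.036 ] ang 81.4
wood [170, 150, 31, 68, 1803] [0.4839 0.3677 0.0043] ctr [0.487  0.3675] size [0.2695 0.1003] ang 7.6
```

View pics/crop0.png

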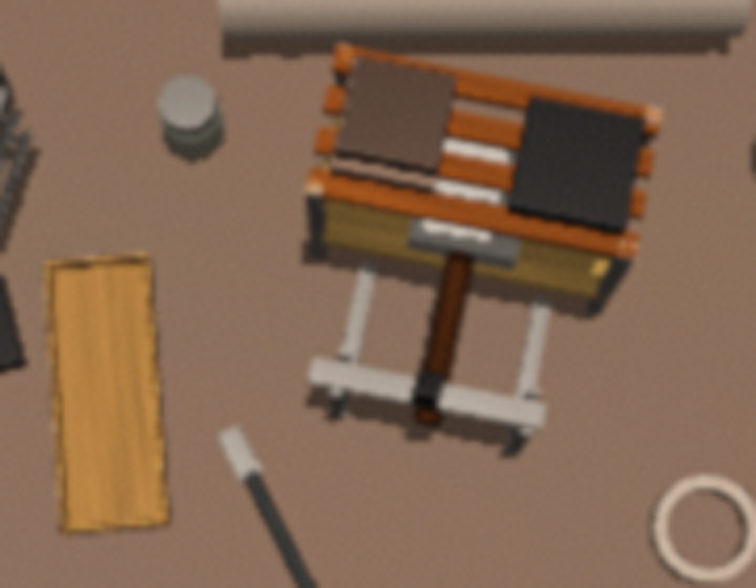

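The crop shows the pan's grey front wall under the shelf at (465,240). The brown handle runs from there to (428,415), with the bar across it and its block at (428,390). The tray is at (105,395). Rack yaw is about -10° and the sizes match those given. Next I'll measure the handle line and clearances, then plan the first moves.

```bash
cat >> h.py <<'E'
RY=np.deg2rad(-10); RO=np.array([.5985,.0374])
RX=np.array([np.cos(RY),np.sin(RY)]); RYV=np.array([-RX[1],RX[0]])
def torack(p): d=np.asarray(p)[...,:2]-RO; return np.stack([d@RX,d@RYV],-1)
def fromrack(x,y,z): return np.array([*(RO+x*RX+y*RYV),z])
def rows(R0,p0,segs):
    """segs: list of (target pos or None, turn rotvec world or None, n). prints tool frame rows; turn after shift frames computed with R before row (pure segs)"""
    p=np.array(p0,float); M=R.from_rotvec(R0)
    for tgt,turn,n in segs:
        if turn is not None:
            w=np.asarray(turn); t=M.inv().apply(w)/np.deg2rad(6); print(n,"x turn",np.round(t/n,3),"tot",np.round(t,2)); M=R.from_rotvec(w)*M
        else:
            d=M.inv().apply(np.asarray(tgt)-p)/.025; print(n,"x shift",np.round(d/n,3),"tot",np.round(d,2)); p=np.asarray(tgt,float)
    print("end",p,M.as_rotvec(),"\n",M.as_matrix().round(3))
    return M.as_rotvec(),p
E
python3 - <<'E'
from h import *
c=dict(np.load("top0.npz")); W=cloud(c); Z=W[:,:,2]; rk=torack(W)
im=c["frame"].astype(int)
m=(Z>.085)&(Z<.115)&(rk[...,0]>-.16)&(rk[...,0]<-.005)&(abs(rk[...,1])<.06)&(im[...,0]-im[...,2]>25)
p=rk[m]; zz=Z[m]
for a in np.arange(-.16,0,.02):
    s=(p[:,0]>a)&(p[:,0]<a+.02)
    if s.sum(): print(round(a,2),s.sum(),"y med/min/max",np.round([np.median(p[s,1]),p[s,1].min(),p[s,1].max(),zz[s].max()],4))
g=(Z>.145)&(Z<.19)&(rk[...,0]<-.05)&(rk[...,0]>-.2)&(abs(rk[...,1])<.1); print("grip rack",rk[g].mean(0))
b=(Z>.108)&(Z<.14)&(rk[...,0]<-.05)&(rk[...,0]>-.2)&(abs(rk[...,1])<.15); print("bar rack",rk[b].min(0),rk[b].max(0),np.median(rk[b],0), np.median(Z[b]))
gp=(Z>.075)&(Z<.13)&(rk[...,0]<.02)&(rk[...,0]>-.02)&(abs(rk[...,1])<.08)&(abs(im[...,0]-im[...,2])<15); print("pan front",rk[gp].min(0),rk[gp].max(0),gp.sum())
T=np.array([.4837,.365]); d=np.linalg.norm(W[...,:2]-T,axis=-1)
for r in (.1,.13,.16,.2,.25):
    q=(d<r)&(Z>.03); print(r,q.sum(), W[q][np.nanargmax(Z[q])] if q.sum() else "")
s=read_state()
rows(s["orientation"],s["tool_pos"],[(None,[0,0,np.deg2rad(15.8)],3),([.4719,.0667,.23],None,19),([.4719,.0667,.14],None,5)])
E
```

```text
-0.16 20 y med/min/max [ 0.0024 -0.0079  0.0119  0.1089]
-0.12 13 y med/min/max [-0.0028 -0.0501  0.0128  0.1138]
-0.1 34 y med/min/max [ 0.0014 -0.0111  0.0135  0.1095]
-0.08 37 y med/min/max [ 0.0018 -0.011   0.0135  0.1112]
-0.06 33 y med/min/max [ 0.001  -0.0118  0.0136  0.1124]
-0.04 35 y med/min/max [ 0.0002 -0.0117  0.0136  0.1083]
-0.02 28 y med/min/max [ 0.0018 -0.0117  0.0137  0.1088]
grip rack [-0.13105584  0.00694463]
bar rack [-0.15141024 -0.09802424] [-0.05186314  0.11093546] [-0.13024158  0.00105218] 0.12243261987788276
pan front [ 0.00443109 -0.04305724] [0.01922927 0.04799992] 96
0.1 0 
0.13 0 
0.16 0 
0.2 242 [0.60305575 0.51408922 0.19106444]
0.25 2421 [0.23580274 0.39528155 0.65074385]
3 x turn [ 0.    -0.001 -0.878] tot [ 0.   -0.   -2.63]
19 x shift [-0.609 -0.9   -0.001] tot [-11.58 -17.11  -0.03]
5 x shift [-0.     0.001  0.72 ] tot [-0.    0.01  3.6 ]
end [0.4719 0.0667 0.14  ] [-2.79235669e-01 -3.12885993e+00  2.63265156e-03] 
 [[-0.984  0.177 -0.   ]
 [ 0.177  0.984 -0.002]
 [ 0.    -0.002 -1.   ]]
```

Request:
move_arm([
  [0, 0, -0.88, 0, 0, 0, 55],
  [0, 0, -0.88, 0, 0, 0, 55],
  [0, 0, -0.87, 0, 0, 0, 55],
  [0, 0, 0, -0.58, -0.856, 0, 55],
  [0, 0, 0, -0.58, -0.856, 0, 55],
  [0, 0, 0, -0.58, -0.856, 0, 55],
  [0, 0, 0, -0.58, -0.856, 0, 55],
  [0, 0, 0, -0.58, -0.856, 0, 55],
  [0, 0, 0, -0.58, -0.856, 0, 55],
  [0, 0, 0, -0.58, -0.856, 0, 55],
], force=40)

```text
t: 1.1
tool_pos: [0.3364, 0.3727, 0.2292]
orientation: [-0.28, -3.129, 0.001]
force: [0.6, 0.4, 0.5]
opening: 0.0546
gripper_force: 0.0
```

Request:
move_arm([
  [0, 0, 0, -0.58, -0.856, 0, 55],
  [0, 0, 0, -0.58, -0.856, 0, 55],
  [0, 0, 0, -0.58, -0.856, 0, 55],
  [0, 0, 0, -0.58, -0.856, 0, 55],
  [0, 0, 0, -0.58, -0.856, 0, 55],
  [0, 0, 0, -0.58, -0.856, 0, 55],
  [0, 0, 0, -0.58, -0.856, 0, 55],
  [0, 0, 0, -0.58, -0.856, 0, 55],
  [0, 0, 0, -0.58, -0.856, 0, 55],
  [0, 0, 0, -0.58, -0.856, 0, 55],
])

```text
t: 2.1
tool_pos: [0.4411, 0.1364, 0.2293]
orientation: [-0.28, -3.129, 0.0]
force: [0.2, -0.0, 0.2]
opening: 0.055
gripper_force: 0.0
```

Request:
move_arm([
  [0, 0, 0, -0.58, -0.856, 0, 55],
  [0, 0, 0, -0.58, -0.856, 0, 55],
  [0, 0, 0, -0.58, -0.856, 0, 55],
  [0, 0, 0, 0, 0, 0, 55],
  [0, 0, 0, 0, 0, 0.5, 55],
  [0, 0, 0, 0, 0, 0.5, 55],
  [0, 0, 0, 0, 0, 0.5, 55],
  [0, 0, 0, 0, 0, 0.4, 55],
  [0, 0, 0, 0, 0, 0, 55],
  [0, 0, 0, 0, 0, 0, 55],
])

```text
t: 3.1
tool_pos: [0.4722, 0.0669, 0.1818]
orientation: [-0.279, -3.128, 0.0]
force: [-0.6, 0.0, -0.0]
opening: 0.0549
gripper_force: 0.0
```

```bash
python3 - <<'E'
from h import *
s=read_state(); print(s["t"],s["q"].round(3),s["tool_pos"],s["opening"],s["force"])
print(R.from_rotvec(s["orientation"]).as_matrix().round(3))
rows(s["orientation"],s["tool_pos"],[([.4719,.0667,.14],None,5)])
E
```

```text
3.1 [ 0.033 -0.181  1.882  0.     1.441 -1.36 ] [0.47215214 0.06691332 0.18180623] 0.05485597615618909 [-0.59282221  0.04328367 -0.0086681 ]
[[-0.984  0.177 -0.001]
 [ 0.177  0.984 -0.   ]
 [ 0.001 -0.    -1.   ]]
5 x shift [ 0.001 -0.002  0.334] tot [ 0.01 -0.01  1.67]
end [0.4719 0.0667 0.14  ] [-2.78887513e-01 -3.12843728e+00  1.36783592e-04] 
 [[-0.984  0.177 -0.001]
 [ 0.177  0.984 -0.   ]
 [ 0.001 -0.    -1.   ]]
```

Request:
move_arm([
  [0, 0, 0, 0, 0, 0.35, 55],
  [0, 0, 0, 0, 0, 0.35, 55],
  [0, 0, 0, 0, 0, 0.35, 55],
  [0, 0, 0, 0, 0, 0.35, 55],
  [0, 0, 0, 0, 0, 0.25, 55],
  [0, 0, 0, 0, 0, 0, 10],
  [0, 0, 0, 0, 0, 0, 10],
  [0, 0, 0, 0, 0, 0, 10],
  [0, 0, 0, 0, 0, 0, 10],
  [0, 0, 0, 0, 0, 0, 10],
], force=45)

```text
t: 4.1
tool_pos: [0.4728, 0.0667, 0.1414]
orientation: [0.28, 3.128, 0.0]
force: [0.0, 1.2, 0.9]
opening: 0.0239
gripper_force: 45.0
```

Request:
move_arm([
  [0, 0, 0, 0, 0, 0, 10],
  [0, 0, 0, 0, 0, -0.2, 10],
  [0, 0, 0, 0, 0, -0.4, 10],
  [0, 0, 0, 0, 0, -0.4, 10],
  [0, 0, 0, 0, 0, -0.5, 10],
  [0, 0, 0, 0, 0, -0.5, 10],
  [0, 0, 0, 0, 0, -0.5, 10],
  [0, 0, 0, 0, 0, -0.5, 10],
  [0, 0, 0, 0, 0, 0, 10],
  [0, 0, 0, 0, 0, 0, 10],
])

```text
t: 5.1
tool_pos: [0.4727, 0.0666, 0.2162]
orientation: [0.28, 3.128, 0.0]
force: [0.0, -0.1, -2.2]
opening: 0.0239
gripper_force: 45.0
```

```bash
python3 - <<'E'
from h import *
s=read_state(); print(s["t"],s["q"].round(3),s["tool_pos"],s["opening"],s["gripper_force"],s["force"])
c=cam("top"); im=c["frame"]
u,v=map(int,proj(c,[.47,.067,.19])); cr=im[90:230,160:340]; cv2.imwrite("pics/lift.png",cv2.resize(cr[:,:,::-1],None,fx=3,fy=3))
rows(s["orientation"],s["tool_pos"],[([.4837,.365,.215],None,14),(None,[0,0,-np.deg2rad(73.2)],14),([.4837,.365,.036],None,12)])
E
```

```text
5.1 [ 0.033 -0.202  1.837  0.     1.506 -1.36 ] [0.47266343 0.06662513 0.21615452] 0.02388739682876375 44.99807596206665 [ 0.04229667 -0.10770818 -2.17997277]
14 x shift [0.12  0.845 0.003] tot [ 1.68 11.82  0.05]
14 x turn [ 0.001 -0.     0.871] tot [ 1.00e-02 -0.00e+00  1.22e+01]
12 x shift [ 0.    -0.     0.597] tot [ 0.   -0.    7.16]
end [0.4837 0.365  0.036 ] [ 2.08997767e+00  2.34478362e+00 -4.98709157e-04] 
 [[-0.115  0.993  0.   ]
 [ 0.993  0.115 -0.001]
 [-0.001  0.    -1.   ]]
```

View pics/lift.png

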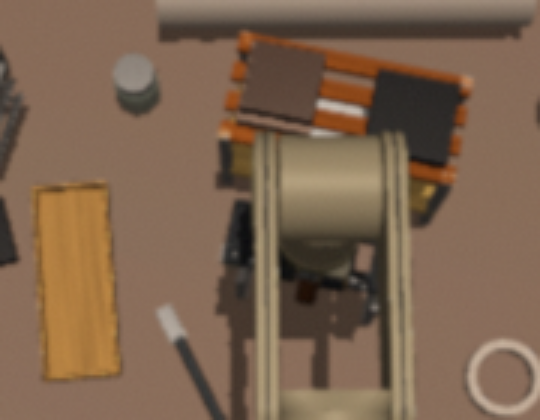

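The bar is held (opening 23.9 mm, about 2 N of added weight) and clear of the brackets. The handle tip is visible at (307,292) in the crop. Moving to the tray.

Request:
move_arm([
  [0, 0, 0, 0.12, 0.84, 0, 10],
  [0, 0, 0, 0.12, 0.84, 0, 10],
  [0, 0, 0, 0.12, 0.84, 0, 10],
  [0, 0, 0, 0.12, 0.84, 0, 10],
  [0, 0, 0, 0.12, 0.84, 0, 10],
  [0, 0, 0, 0.12, 0.84, 0, 10],
  [0, 0, 0, 0.12, 0.84, 0, 10],
  [0, 0, 0, 0.12, 0.84, 0, 10],
  [0, 0, 0, 0.12, 0.84, 0, 10],
  [0, 0, 0, 0.12, 0.84, 0, 10],
])

```text
t: 6.15
tool_pos: [0.4796, 0.2792, 0.2146]
orientation: [-0.28, -3.127, 0.002]
force: [-0.4, 0.2, -1.3]
opening: 0.0237
gripper_force: 45.0
```

Request:
move_arm([
  [0, 0, 0, 0.12, 0.86, 0, 10],
  [0, 0, 0, 0.12, 0.86, 0, 10],
  [0, 0, 0, 0.12, 0.86, 0, 10],
  [0, 0, 0, 0.12, 0.86, 0, 10],
  [0, 0, 0.87, 0, 0, 0, 10],
  [0, 0, 0.87, 0, 0, 0, 10],
  [0, 0, 0.87, 0, 0, 0, 10],
  [0, 0, 0.87, 0, 0, 0, 10],
  [0, 0, 0.87, 0, 0, 0, 10],
  [0, 0, 0.87, 0, 0, 0, 10],
])

```text
t: 7.15
tool_pos: [0.4831, 0.365, 0.2144]
orientation: [-1.119, -2.934, 0.003]
force: [-0.5, 0.2, -3.1]
opening: 0.0238
gripper_force: 45.0
```

Request:
move_arm([
  [0, 0, 0.87, 0, 0, 0, 10],
  [0, 0, 0.87, 0, 0, 0, 10],
  [0, 0, 0.87, 0, 0, 0, 10],
  [0, 0, 0.87, 0, 0, 0, 10],
  [0, 0, 0.87, 0, 0, 0, 10],
  [0, 0, 0.87, 0, 0, 0, 10],
  [0, 0, 0.87, 0, 0, 0, 10],
  [0, 0, 0.87, 0, 0, 0, 10],
  [0, 0, 0, 0, 0, 0, 10],
  [0, 0, 0, 0, 0, 0, 10],
])

```text
t: 8.15
tool_pos: [0.4833, 0.3652, 0.215]
orientation: [-2.084, -2.35, 0.002]
force: [-0.4, 0.5, -3.1]
opening: 0.0236
gripper_force: 45.0
```

```bash
python3 - <<'E'
from h import *
s=read_state(); print(s["t"],s["q"].round(3),s["tool_pos"],s["opening"],s["gripper_force"],s["force"])
M=R.from_rotvec(s["orientation"]).as_matrix(); print(M.round(3))
rows(s["orientation"],s["tool_pos"],[([.4837,.365,.0355],None,12)])
c=cam("scene"); im=c["frame"]; cr=im[150:320,160:440]; cv2.imwrite("pics/tray1.png",cv2.resize(cr[:,:,::-1],None,fx=2.5,fy=2.5))
E
```

```text
8.15 [0.562 0.154 1.489 0.    1.5   0.443] [0.48328467 0.36516515 0.2149522 ] 0.023631633912616544 44.99822974205017 [-0.44149596  0.48095924 -3.11588443]
[[-0.119  0.993 -0.001]
 [ 0.993  0.119 -0.001]
 [-0.001 -0.001 -1.   ]]
12 x shift [-0.     0.002  0.598] tot [-0.    0.03  7.18]
end [0.4837 0.365  0.0355] [-2.08440766e+00 -2.34992532e+00  2.26427017e-03] 
 [[-0.119  0.993 -0.001]
 [ 0.993  0.119 -0.001]
 [-0.001 -0.001 -1.   ]]
```

View pics/tray1.png

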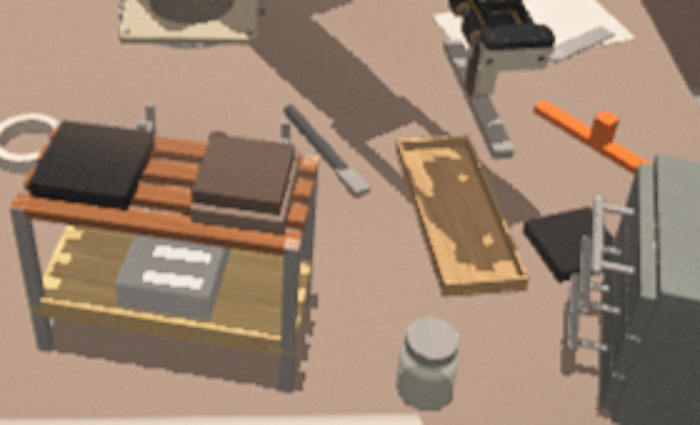

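The bar hangs at (480,100), parallel to the tray at (460,215). Lowering and releasing.

Request:
move_arm([
  [0, 0, 0, 0, 0, 0.8, 10],
  [0, 0, 0, 0, 0, 0.8, 10],
  [0, 0, 0, 0, 0, 0.8, 10],
  [0, 0, 0, 0, 0, 0.8, 10],
  [0, 0, 0, 0, 0, 0.8, 10],
  [0, 0, 0, 0, 0, 0.8, 10],
  [0, 0, 0, 0, 0, 0.8, 10],
  [0, 0, 0, 0, 0, 0.6, 10],
  [0, 0, 0, 0, 0, 0.4, 10],
  [0, 0, 0, 0, 0, 0.3, 10],
])

```text
t: 9.2
tool_pos: [0.4835, 0.3653, 0.0426]
orientation: [-2.087, -2.348, 0.001]
force: [1.1, -0.7, -2.8]
opening: 0.0237
gripper_force: 45.0
```

Request:
move_arm([
  [0, 0, 0, 0, 0, 0.2, 10],
  [0, 0, 0, 0, 0, 0.08, 10],
  [0, 0, 0, 0, 0, 0, 10],
  [0, 0, 0, 0, 0, 0, 45],
  [0, 0, 0, 0, 0, 0, 45],
  [0, 0, 0, 0, 0, 0, 45],
  [0, 0, 0, 0, 0, -0.2, 45],
  [0, 0, 0, 0, 0, -0.6, 45],
  [0, 0, 0, 0, 0, -1, 45],
  [0, 0, 0, 0, 0, -1, 45],
])

```text
t: 10.2
tool_pos: [0.4836, 0.3654, 0.1082]
orientation: [-2.088, -2.348, -0.0]
force: [0.6, 0.8, 0.5]
opening: 0.045
gripper_force: 0.0
```

Request:
move_arm([
  [0, 0, 0, 0, 0, -1, 45],
  [0, 0, 0, 0, 0, -1, 45],
  [0, 0, 0, 0, 0, -1, 45],
  [0, 0, 0, 0, 0, -1, 45],
  [0, 0, 0, 0, 0, -1, 45],
  [0, 0, 0, 0, 0, -1, 45],
  [0, 0, 0, 0, 0, -1, 45],
  [0, 0, 0, 0, 0, -1, 45],
  [0, 0, 0, 0, 0, -1, 45],
  [0, 0, 0, 0, 0, -1, 45],
])

```text
t: 11.2
tool_pos: [0.4834, 0.3652, 0.3592]
orientation: [2.088, 2.347, 0.003]
force: [1.3, -0.3, -0.6]
opening: 0.0447
gripper_force: 0.0
```

```bash
python3 - <<'E'
from h import *
s=read_state(); print(s["t"],s["q"].round(4).tolist(),s["tool_pos"].tolist(),s["orientation"].tolist())
c=cam("scene"); W=cloud(c); Z=W[...,2]
T=np.array([.4837,.365]); d=np.linalg.norm(W[...,:2]-T,axis=-1)
m=(d<.12)&(Z>.011)&(Z<.021)&(abs((W[...,:2]-T)@np.array([-.115,.993]))<.04)
p=W[m]; print(m.sum(),cv2.minAreaRect(p[:,:2].astype(np.float32)),np.median(p,0))
m=(d<.03)&(Z>.025)&(Z<.08); print(W[m].max(0),W[m].mean(0))
E
```

```text
11.2 [0.5624, 0.1299, 1.2554, -0.0, 1.7547, 0.4455] [0.4833860690723087, 0.36522226948110853, 0.3591790138593985] [2.0875119323174265, 2.3471027344327027, 0.0025010837060107246]
314 ((0.4793831706047058, 0.3544783294200897), (0.22858567535877228, 0.05381285399198532), 3.871304750442505) [0.51265197 0.36376087 0.01769217]
[0.50082753 0.37715889 0.06265802] [0.49010587 0.36245284 0.04742567]
```

The bar lies in the tray (block top about 57–62 mm, centred). Now I'll come round in front of the handle with some forward tilt, which also gives data for identifying the arm's kinematics.

Request:
move_arm([
  [0, 0, 0, -0.93, -0.32, 0, 60],
  [0, 0, 0, -0.93, -0.32, 0, 60],
  [0, 0, 0, -0.93, -0.32, 0, 60],
  [0, 0, 0, -0.93, -0.32, 0, 60],
  [0, 0, 0, -0.93, -0.32, 0, 60],
  [0, 0, 0, -0.93, -0.32, 0, 60],
  [0, 0, 0, -0.93, -0.32, 0, 60],
  [0, 0, 0, -0.93, -0.32, 0, 60],
  [0, 0, 0, -0.93, -0.32, 0, 60],
  [0, 0, 0, -0.93, -0.32, 0, 60],
])

```text
t: 12.25
tool_pos: [0.4308, 0.1242, 0.3575]
orientation: [2.087, 2.347, 0.002]
force: [0.5, 0.6, -0.4]
opening: 0.06
gripper_force: 0.0
```

Request:
move_arm([
  [0, 0, -1, -0.93, -0.32, 0, 60],
  [0, 0, -1, -0.93, -0.32, 0, 60],
  [0, 0, -1, 0, 0, 0, 60],
  [0, 0, -1, 0, 0, 0, 60],
  [0, 0, -1, 0, 0, 0, 60],
  [0, 0, -1, 0, 0, 0, 60],
  [0, 0, -1, 0, 0, 0, 60],
  [0, 0, -1, 0, 0, 0, 60],
  [0, 0, -1, 0, 0, 0, 60],
  [0, 0, -1, 0, 0, 0, 60],
])

```text
t: 13.25
tool_pos: [0.4232, 0.0767, 0.3575]
orientation: [0.627, 3.077, 0.001]
force: [0.9, -0.7, 0.6]
opening: 0.0601
gripper_force: 0.0
```

```bash
python3 - <<'E'
from plant import *
s=read_state(); print(s["t"],s["q"].round(4).tolist(),s["tool_pos"].round(5).tolist(),s["orientation"].round(4).tolist())
E
```

```text
13.25 [0.0599, -0.3519, 1.705, -0.0, 1.7869, -1.1086] [0.42318, 0.07666, 0.3575] [0.6274, 3.0767, 0.0006]
```

Request:
move_arm([
  [0, 0, -1, 0, 0, 0, 60],
  [0, 0, -1, 0, 0, 0, 60],
  [0, -1, 0, 0, 0, 0, 60],
  [0, -1, 0, 0, 0, 0, 60],
  [0, -1, 0, 0, 0, 0, 60],
  [0, -1, 0, 0, 0, 0, 60],
  [0, -1, 0, 0, 0, 0, 60],
  [0, -1, 0, 0, 0, 0, 60],
  [0, -1, 0, 0, 0, 0, 60],
  [0, 0, 0, 0, 0, 0, 60],
])

```text
t: 14.25
tool_pos: [0.4523, 0.0968, 0.3612]
orientation: [0.245, 2.422, -0.118]
force: [-0.4, -0.1, -0.5]
opening: 0.0599
gripper_force: 0.0
```

```bash
python3 - <<'E'
from plant import *
s=read_state(); print(s["t"],s["q"].round(4).tolist(),s["tool_pos"].round(5).tolist(),s["orientation"].round(4).tolist())
E
```

```text
14.25 [0.4113, -0.893, 2.1915, -0.4222, 1.2675, -0.9509] [0.45232, 0.09677, 0.36121] [0.2452, 2.4224, -0.118]
```

```bash
cat > kin.py <<'E'
from h import *
from scipy.optimize import least_squares
D=[([1.0316,.1311,1.4893,0,1.523,-.0854],[.26273,.53881,.22859],[-.7066,-3.0605,.0027]),
([.033,-.181,1.882,0,1.441,-1.36],[.47215,.06691,.18181],None),
([.033,-.202,1.837,0,1.506,-1.36],[.47266,.06663,.21615],None),
([.562,.154,1.489,0,1.5,.443],[.48328,.36517,.21495],None),
([0.5624,0.1299,1.2554,0,1.7547,0.4455],[.48339,.36522,.35918],[2.0875,2.3471,.0025]),
([0.0599,-0.3519,1.705,0,1.7869,-1.1086],[0.42318,0.07666,0.3575],[0.6274,3.0767,0.0006]),
([0.4113,-0.893,2.1915,-0.4222,1.2675,-0.9509],[0.45232,0.09677,0.36121],[0.2452,2.4224,-0.118])]
ry=lambda a:R.from_euler("y",a); rz=lambda a:R.from_euler("z",a)
def fk(q,P):
    h,a1,L2,L4,a3,L6,e1,e2=P
    A=rz(q[0]); B=A*ry(q[1]); C=B*ry(q[2])
    p=A.apply([a1,e1,h])+B.apply([0,0,L2])+C.apply([a3,0,L4]); w=p
    M=C*rz(q[3]); N=M*ry(q[4]); O=N*rz(q[5])
    return p+N.apply([0,e2,L6]),O,w
def fit(D):
    f=lambda P:np.concatenate([fk(q,P)[0]-p for q,p,_ in D]+[1e-3*(np.array(P)-[.4,0,.45,.45,0,.25,0.05,0])])
    s=least_squares(f,[.4,0,.45,.45,0,.25,0.05,0]); return s
if __name__=="__main__":
    s=fit(D); print(s.x.round(4)); print((s.fun[:3*len(D)].reshape(-1,3)*1e3).round(2))
    for q,p,o in D:
        if o is not None: print((fk(q,s.x)[1].inv()*R.from_rotvec(o)).as_rotvec().round(3))
E
python3 kin.py
```

```text
[ 3.181e-01 -1.000e-04  3.691e-01  5.535e-01  6.160e-02  3.665e-01
  5.110e-02  1.000e-04]
[[-0.03  0.01 -0.01]
 [ 0.04 -0.07 -0.07]
 [-0.12  0.22  0.07]
 [ 0.2  -0.17  0.03]
 [-0.02 -0.01 -0.02]
 [-0.    0.03  0.01]
 [ 0.01  0.05 -0.  ]]
[-0.     0.     1.571]
[-0.    -0.     1.571]
[ 0.    -0.     1.571]
[0.    0.    1.571]
```

```bash
cat >> kin.py <<'E'
P=np.array(fit(D).x); LO=np.array([-2.96,-.89,.02,-1.34,0,-2.66]); HI=np.array([2.96,2.26,2.5,4.48,2.73,2.66])
X3=np.array([*RX,0]); Y3=np.array([*RYV,0]); Z3=np.array([0,0,1.])
def pose(g,y,z,rho,s,off=.005):
    """tool pose with handle axis point (g,y,z) rack, tool dir rolled rho deg (positive: points to +rack y)"""
    a=np.deg2rad(rho); d=-Z3*np.cos(a)+Y3*np.sin(a); x=s*X3
    M=R.from_matrix(np.stack([x,np.cross(d,x),d],1)); return fromrack(g,y,z)+off*d,M
def ik(p,M,q0):
    f=lambda q:np.concatenate([(fk(q,P)[0]-p)*5,((fk(q,P)[1]*rz(np.pi/2)).inv()*M).as_rotvec()])
    s=least_squares(f,np.clip(q0,LO+1e-3,HI-1e-3),bounds=(LO,HI)); return s.x,np.abs(s.fun).max()
E
python3 - <<'E'
from kin import *
for s in(-1,1):
  for zz in (.093,.125,.2):
    q=np.array([.03,0,1.8,0,1.45,-1.36 if s<0 else 1.78])
    for sg in (1,-1):
      qq=q.copy()
      for rho in range(0,76,15):
        p,M=pose(-.06,.0015,zz,sg*rho,s); qq,e=ik(p,M,qq)
        w=fk(qq,P)[2]
        print(s,zz,sg*rho,qq.round(2),"err",round(e,4),"wrist",w.round(2))
E
```

```text
-1 0.093 0 [-0.    0.09  1.8  -0.    1.25 -1.4 ] err 0.0 wrist [0.54 0.05 0.45]
-1 0.093 15 [-0.18  0.06  1.85  0.28  1.24 -1.67] err 0.0 wrist [ 0.52 -0.04  0.44]
-1 0.093 30 [-0.35  0.11  1.88  0.54  1.3  -1.93] err 0.0 wrist [ 0.51 -0.13  0.41]
-1 0.093 45 [-0.48  0.23  1.86  0.75  1.4  -2.15] err 0.0 wrist [ 0.5  -0.2   0.35]
-1 0.093 60 [-0.58  0.4   1.82  0.92  1.54 -2.32] err 0.0 wrist [ 0.49 -0.26  0.27]
-1 0.093 75 [-0.64  0.61  1.74  1.05  1.7  -2.45] err 0.0 wrist [ 0.48 -0.29  0.19]
-1 0.093 0 [-0.    0.09  1.8  -0.    1.25 -1.4 ] err 0.0 wrist [0.54 0.05 0.45]
-1 0.093 -15 [ 0.16  0.19  1.72 -0.25  1.33 -1.16] err 0.0 wrist [0.56 0.14 0.44]
-1 0.093 -30 [ 0.3   0.33  1.61 -0.47  1.46 -0.99] err 0.0 wrist [0.57 0.23 0.41]
-1 0.093 -45 [ 0.4   0.51  1.5  -0.64  1.62 -0.87] err 0.0 wrist [0.58 0.3  0.35]
-1 0.093 -60 [ 0.47  0.71  1.38 -0.79  1.78 -0.79] err 0.0 wrist [0.59 0.36 0.27]
-1 0.093 -75 [ 0.51  0.91  1.26 -0.93  1.94 -0.76] err 0.0 wrist [0.6  0.39 0.19]
-1 0.125 0 [-0.    0.05  1.77 -0.    1.31 -1.4 ] err 0.0 wrist [0.54 0.05 0.49]
-1 0.125 15 [-0.18  0.02  1.83
[... 4055 characters left out ...]
8  0.07  1.82  0.74  1.56  1.13] err 0.0 wrist [ 0.5  -0.2   0.46]
1 0.2 60 [-0.58  0.21  1.81  0.92  1.66  0.98] err 0.0 wrist [ 0.49 -0.26  0.38]
1 0.2 75 [-0.64  0.39  1.79  1.08  1.78  0.85] err 0.0 wrist [ 0.48 -0.29  0.29]
1 0.2 0 [-0.   -0.01  1.7   0.    1.45  1.74] err 0.0 wrist [0.54 0.05 0.56]
1 0.2 -15 [ 0.16  0.09  1.62 -0.25  1.52  1.93] err 0.0 wrist [0.56 0.14 0.55]
1 0.2 -30 [ 0.3   0.22  1.54 -0.46  1.63  2.07] err 0.0 wrist [0.57 0.23 0.51]
1 0.2 -45 [ 0.4   0.38  1.46 -0.65  1.76  2.17] err 0.0 wrist [0.58 0.3  0.46]
1 0.2 -60 [ 0.47  0.55  1.37 -0.82  1.89  2.23] err 0.0 wrist [0.59 0.36 0.38]
1 0.2 -75 [ 0.51  0.73  1.3  -0.98  2.02  2.26] err 0.0 wrist [0.6  0.39 0.29]
```

All the handle rolls from -75° to +75° are reachable with the tool perpendicular to the handle. I'll do two 90° rolls (-45°→+45°) with a regrip while the pan stands on its side wall.

```bash
cat >> kin.py <<'E'
def delta(p,M,p2,M2):
    """turn first (tool frame const rotvec), then shift in the new tool frame"""
    return (M.inv()*M2).as_rotvec()/np.deg2rad(6), M2.inv().apply(p2-p)/.025
E
python3 - <<'E'
from kin import *
s=read_state(); M=R.from_rotvec(s["orientation"]); p=s["tool_pos"]
d0=pose(-.06,.0015,.093,-45,-1); d=d0[1].as_matrix()[:,2]
p1=d0[0]-.2*d
print(p1,d0[0]); t,sh=delta(p,M,p1,d0[1]); print("turn",t.round(2),"shift",sh.round(2))
q=s["q"]
for k in np.linspace(0,1,8):
    q,e=ik(p,M*R.from_rotvec(k*(M.inv()*d0[1]).as_rotvec()),q); print(q.round(2),round(e,4))
for k in np.linspace(0,1,5):
    q,e=ik(p+(p1-p)*k,d0[1],q); print(q.round(2),round(e,4))
E
```

```text
[0.56361563 0.18508713 0.23088582] [0.53905807 0.04581428 0.08946447]
turn [ 6.88  6.31 -2.89] shift [-3.77  6.69  0.68]
[ 0.41 -0.89  2.19 -0.42  1.27 -0.95] 0.0014
[ 0.46 -0.72  2.07 -0.48  1.38 -0.92] 0.0
[ 0.49 -0.56  1.95 -0.52  1.5  -0.91] 0.0
[ 0.51 -0.4   1.83 -0.54  1.61 -0.92] 0.0
[ 0.53 -0.26  1.72 -0.57  1.72 -0.93] 0.0
[ 0.53 -0.12  1.62 -0.59  1.83 -0.96] 0.0
[ 0.53  0.02  1.52 -0.62  1.94 -0.99] 0.0
[ 0.53  0.15  1.43 -0.65  2.05 -1.03] 0.0
[ 0.53  0.15  1.43 -0.65  2.05 -1.03] 0.0
[ 0.54  0.25  1.36 -0.63  2.01 -0.99] 0.0
[ 0.55  0.37  1.29 -0.62  1.99 -0.96] 0.0
[ 0.55  0.48  1.2  -0.61  1.97 -0.94] 0.0
[ 0.56  0.6   1.1  -0.6   1.96 -0.92] 0.0
```

Request:
move_arm([
  [0.764, 0.7, -0.32, 0, 0, 0, 60],
  [0.764, 0.7, -0.32, 0, 0, 0, 60],
  [0.764, 0.7, -0.32, 0, 0, 0, 60],
  [0.764, 0.7, -0.32, 0, 0, 0, 60],
  [0.764, 0.7, -0.32, 0, 0, 0, 60],
  [0.764, 0.7, -0.32, 0, 0, 0, 60],
  [0.764, 0.7, -0.32, 0, 0, 0, 60],
  [0.764, 0.7, -0.32, 0, 0, 0, 60],
  [0.764, 0.7, -0.32, 0, 0, 0, 60],
  [0, 0, 0, 0, 0, 0, 60],
])

```text
t: 15.25
tool_pos: [0.4529, 0.0949, 0.3594]
orientation: [-0.249, -2.82, 1.171]
force: [-0.4, -0.6, -0.2]
opening: 0.0599
gripper_force: 0.0
```

Request:
move_arm([
  [0, 0, 0, -0.47, 0.836, 0.085, 60],
  [0, 0, 0, -0.47, 0.836, 0.085, 60],
  [0, 0, 0, -0.47, 0.836, 0.085, 60],
  [0, 0, 0, -0.47, 0.836, 0.085, 60],
  [0, 0, 0, -0.47, 0.836, 0.085, 60],
  [0, 0, 0, -0.47, 0.836, 0.085, 60],
  [0, 0, 0, -0.47, 0.836, 0.085, 60],
  [0, 0, 0, -0.47, 0.836, 0.085, 60],
  [0, 0, 0, 0, 0, 0, 60],
  [0, 0, 0, 0, 0, 0, 60],
])

```text
t: 16.25
tool_pos: [0.5643, 0.1829, 0.234]
orientation: [-0.255, -2.833, 1.167]
force: [-0.4, 0.8, 0.9]
opening: 0.0599
gripper_force: 0.0
```

```bash
python3 - <<'E'
from kin import *
s=read_state(); M=R.from_rotvec(s["orientation"]); p=s["tool_pos"]
d0=pose(-.06,.0015,.093,-45,-1)
print(s["t"],s["q"].round(3),p); t,sh=delta(p,M,*d0); print("turn",t.round(2),"shift",sh.round(2))
c=cam("top"); W=cloud(c); rk=torack(W); Z=W[...,2]; im=c["frame"].astype(int)
m=(Z>.085)&(Z<.115)&(rk[...,0]>-.16)&(rk[...,0]<-.005)&(abs(rk[...,1])<.04)&(im[...,0]-im[...,2]>25)
print("handle",m.sum(), rk[m].min(0) if m.any() else 0, np.median(rk[m],0) if m.any() else 0)
E
```

```text
16.25 [ 0.553  0.595  1.1   -0.602  1.959 -0.923] [0.56428504 0.18285595 0.23396656]
turn [ 0.04 -0.02 -0.04] shift [0.04 0.15 8.03]
handle 259 [-0.15232491 -0.01185126] [-0.07932144  0.00109316]
```

Request:
move_arm([
  [0, 0, 0, 0, 0.03, 0.9, 60],
  [0, 0, 0, 0, 0.03, 0.9, 60],
  [0, 0, 0, 0, 0.03, 0.9, 60],
  [0, 0, 0, 0, 0.03, 0.9, 60],
  [0, 0, 0, 0, 0.03, 0.9, 60],
  [0, 0, 0, 0, 0, 0.9, 60],
  [0, 0, 0, 0, 0, 0.8, 60],
  [0, 0, 0, 0, 0, 0.8, 60],
  [0, 0, 0, 0, 0, 0.6, 60],
  [0, 0, 0, 0, 0, 0.4, 60],
])

```text
t: 17.3
tool_pos: [0.5397, 0.046, 0.0888]
orientation: [-0.255, -2.833, 1.169]
force: [-0.0, -0.3, -0.3]
opening: 0.0596
gripper_force: 0.0
```

```bash
python3 - <<'E'
from kin import *
s=read_state(); M=R.from_rotvec(s["orientation"]); p=s["tool_pos"]
d0=pose(-.06,.0015,.093,-45,-1)
print(s["t"],p,s["force"]); t,sh=delta(p,M,*d0); print("turn",t.round(2),"shift",sh.round(2))
c=cam("scene"); im=c["frame"]; cr=im[140:330,130:340]; cv2.imwrite("pics/grasp1.png",cv2.resize(cr[:,:,::-1],None,fx=3,fy=3,interpolation=cv2.INTER_CUBIC))
E
```

```text
17.3 [0.53970606 0.04601288 0.08880341] [-0.04311732 -0.29240947 -0.31149733]
turn [ 0.02 -0.02 -0.04] shift [ 0.02 -0.03 -0.01]
```

View pics/grasp1.png

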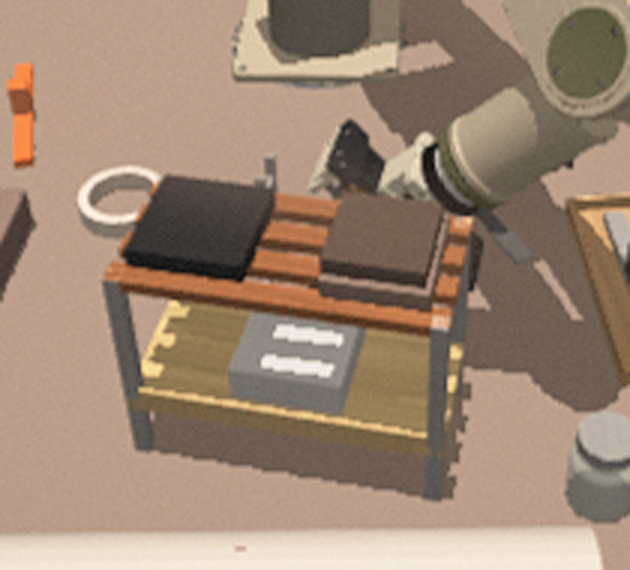

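The gripper straddles the handle from the +y side at (350,170). The pan's grey bottom with its white strips is up at (300,350). Closing, then computing the roll rows.

Request:
move_arm([
  [0, 0, 0, 0, 0, 0, 15],
  [0, 0, 0, 0, 0, 0, 15],
  [0, 0, 0, 0, 0, 0, 15],
  [0, 0, 0, 0, 0, 0, 15],
  [0, 0, 0, 0, 0, 0, 15],
  [0, 0, 0, 0, 0, 0, 15],
  [0, 0, 0, 0, 0, 0, 15],
  [0, 0, 0, 0, 0, 0, 15],
  [0, 0, 0, 0, 0, 0, 15],
  [0, 0, 0, 0, 0, 0, 15],
], force=55)

```text
t: 18.35
tool_pos: [0.5399, 0.0468, 0.0883]
orientation: [-0.253, -2.831, 1.171]
force: [-0.8, 0.6, 2.4]
opening: 0.025
gripper_force: 55.0
```

```bash
cat >> kin.py <<'E'
def rollrows(th0,th1,n,rho0,off,clear):
    """pan roll th0->th1 deg in n rows; rho=rho0+(th-th0). prints turn x, shift y,z tool"""
    zf=lambda t:.075+.05*abs(np.sin(t))+.018*abs(np.cos(t))+clear
    th=np.deg2rad(np.linspace(th0,th1,n+1)); rho=np.deg2rad(rho0)+th-th[0]
    d=np.stack([np.sin(rho),-np.cos(rho)],1)            # (y,z)
    tcp=np.stack([0*th,zf(th)],1)+off*d
    for i in range(n):
        r=(rho[i]+rho[i+1])/2; dm=np.array([np.sin(r),-np.cos(r)]); ym=-np.array([np.cos(r),np.sin(r)]) # y tool for s=-1
        D=(tcp[i+1]-tcp[i])/.025; print(round(-np.rad2deg(th[1]-th[0])/6,3),(D@ym).round(2),(D@dm).round(2), "z",zf(th[i+1]).round(4))
E
python3 - <<'E'
from kin import *
s=read_state(); M=R.from_rotvec(s["orientation"]); p=s["tool_pos"]; print(s["t"],p,s["force"],s["wrist_torque"],s["opening"],s["gripper_force"])
m=pose(0,0,0,-45,-1)[1].as_matrix(); print("y tool rack",m[:,1]@Y3,m[:,1]@Z3)
rollrows(0,90,18,-45,.005,.002)
E
```

```text
18.35 [0.53990188 0.04677922 0.08827396] [-0.82488291  0.6368611   2.42269926] [ 0.14958635 -0.06668604 -0.08229675] 0.025037873516261737 55.00186622142792
y tool rack 0.7071067811865476 -0.7071067811865475
-0.833 0.1 -0.13 z 0.0993
-0.833 0.08 -0.13 z 0.1034
-0.833 0.07 -0.13 z 0.1073
-0.833 0.05 -0.13 z 0.111
-0.833 0.04 -0.13 z 0.1144
-0.833 0.02 -0.12 z 0.1176
-0.833 0.01 -0.11 z 0.1204
-0.833 -0.0 -0.1 z 0.1229
-0.833 -0.01 -0.09 z 0.1251
-0.833 -0.02 -0.07 z 0.1269
-0.833 -0.02 -0.06 z 0.1283
-0.833 -0.03 -0.04 z 0.1293
-0.833 -0.02 -0.02 z 0.1299
-0.833 -0.02 -0.01 z 0.1301
-0.833 -0.01 0.01 z 0.13
-0.833 -0.0 0.02 z 0.1294
-0.833 0.01 0.03 z 0.1284
-0.833 0.02 0.04 z 0.127
```

```bash
sed -i 's/ym=-np.array(\[np.cos(r),np.sin(r)\])/ym=np.array([np.cos(r),np.sin(r)])/' kin.py; grep -c "ym=np.array" kin.py
```

```text
1
```

Request:
move_arm([
  [0, 0, 0, 0, -0.06, -0.06, 15],
  [-0.833, 0, 0, 0, -0.1, -0.13, 15],
  [-0.833, 0, 0, 0, -0.08, -0.13, 15],
  [-0.833, 0, 0, 0, -0.07, -0.13, 15],
  [-0.833, 0, 0, 0, -0.05, -0.13, 15],
  [-0.833, 0, 0, 0, -0.04, -0.13, 15],
  [-0.833, 0, 0, 0, -0.02, -0.12, 15],
  [0, 0, 0, 0, 0, 0, 15],
  [0, 0, 0, 0, 0, 0, 15],
  [0, 0, 0, 0, 0, 0, 15],
])

```text
t: 19.35
tool_pos: [0.5398, 0.0499, 0.1108]
orientation: [-0.274, -3.079, 0.407]
force: [-1.0, -0.3, -0.7]
opening: 0.025
gripper_force: 55.0
```

```bash
python3 - <<'E'
from kin import *
s=read_state(); M=R.from_rotvec(s["orientation"]); p=s["tool_pos"]
d0=pose(-.06,.0015,.1176,-15,-1)
print(s["t"],p,s["force"],s["wrist_torque"],s["opening"]); t,sh=delta(p,M,*d0); print("turn",t.round(2),"shift",sh.round(2))
c=cam("scene"); im=c["frame"]; cr=im[140:330,130:340]; cv2.imwrite("pics/roll1.png",cv2.resize(cr[:,:,::-1],None,fx=3,fy=3,interpolation=cv2.INTER_CUBIC))
E
```

```text
19.35 [0.53977471 0.04985771 0.11078179] [-0.95147327 -0.31080186 -0.67766469] [ 0.00732288  0.04164176 -0.07850792] 0.024990293500114707
turn [-0.01 -0.02 -0.03] shift [ 0.   -0.09 -0.06]
```

View pics/roll1.png

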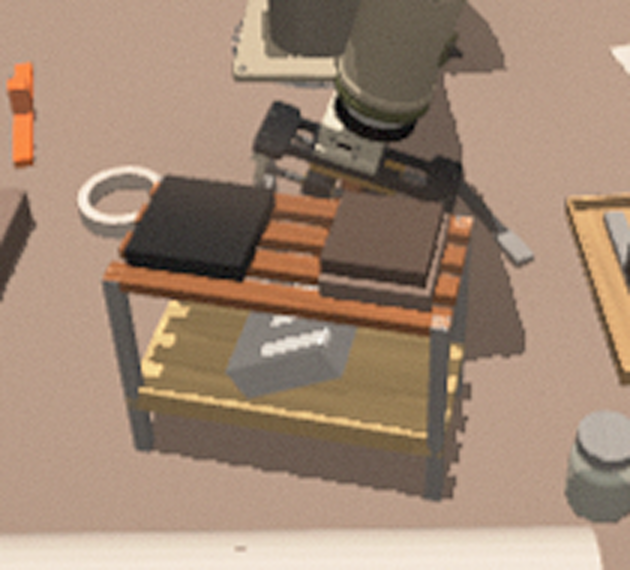

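The pan is rolled 30° at (290,350), with low forces. Continuing to 90°.

Request:
move_arm([
  [-0.833, 0, 0, 0, -0.05, -0.16, 15],
  [-0.833, 0, 0, 0, -0.02, -0.12, 15],
  [-0.833, 0, 0, 0, 0.01, -0.09, 15],
  [-0.833, 0, 0, 0, 0.02, -0.07, 15],
  [-0.833, 0, 0, 0, 0.02, -0.06, 15],
  [-0.833, 0, 0, 0, 0.03, -0.04, 15],
  [-0.833, 0, 0, 0, 0.02, -0.02, 15],
  [-0.833, 0, 0, 0, 0.02, -0.01, 15],
  [-0.833, 0, 0, 0, 0.01, 0.01, 15],
  [-0.833, 0, 0, 0, 0, 0.02, 15],
])

```text
t: 20.4
tool_pos: [0.5407, 0.0533, 0.1254]
orientation: [0.26, 2.934, 0.931]
force: [0.3, 0.1, -2.4]
opening: 0.0252
gripper_force: 55.0
```

Request:
move_arm([
  [-0.833, 0, 0, 0, -0.01, 0.03, 15],
  [-0.833, 0, 0, 0, -0.02, 0.04, 15],
  [0, 0, 0, 0, 0, 0, 15],
  [0, 0, 0, 0, 0, 0, 15],
  [0, 0, 0, 0, 0, 0, 15],
  [0, 0, 0, 0, 0, 0, 15],
  [0, 0, 0, 0, 0, 0, 15],
  [0, 0, 0, 0, 0, 0, 15],
  [0, 0, 0, 0, 0, 0, 15],
  [0, 0, 0, 0, 0, 0, 15],
])

```text
t: 21.4
tool_pos: [0.5411, 0.0533, 0.1242]
orientation: [0.252, 2.829, 1.173]
force: [0.2, -0.7, -3.2]
opening: 0.0247
gripper_force: 55.0
```

```bash
python3 - <<'E'
from kin import *
s=read_state(); M=R.from_rotvec(s["orientation"]); p=s["tool_pos"]
d0=pose(-.06,.0015,.125,45,-1)
print(s["t"],p,s["force"],s["wrist_torque"],s["opening"]); t,sh=delta(p,M,*d0); print("turn",t.round(2),"shift",sh.round(2))
c=cam("scene"); im=c["frame"]; cr=im[140:330,130:340]; cv2.imwrite("pics/roll2.png",cv2.resize(cr[:,:,::-1],None,fx=3,fy=3,interpolation=cv2.INTER_CUBIC))
E
```

```text
21.4 [0.54105195 0.05331861 0.12423445] [ 0.17813734 -0.69424376 -3.17634595] [-0.4922048   0.12482758 -0.01441506] 0.02470478703688454
turn [ 0.01  0.03 -0.02] shift [ 0.03 -0.1   0.06]
```

View pics/roll2.png

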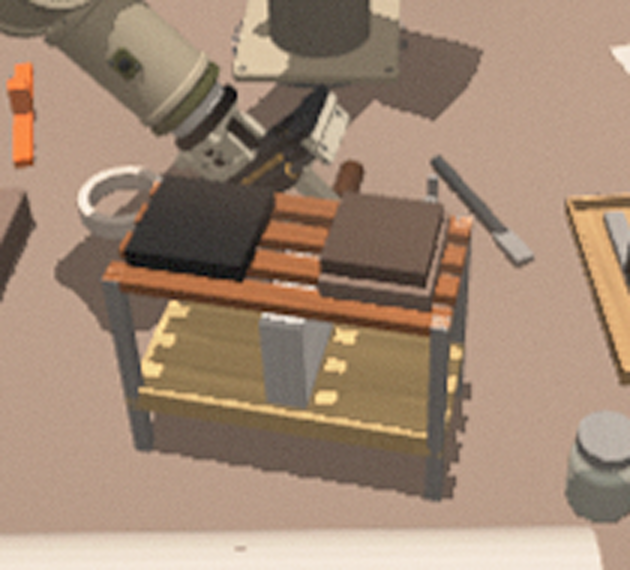

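The pan stands on edge at (295,360), its bottom facing -y and its open side towards +y. Lowering it to contact.

Request:
move_arm([
  [0, 0, 0, 0, -0.03, 0.03, 15],
  [0, 0, 0, 0, -0.03, 0.03, 15],
  [0, 0, 0, 0, -0.02, 0.02, 15],
  [0, 0, 0, 0, 0, 0, 15],
  [0, 0, 0, 0, 0, 0, 15],
  [0, 0, 0, 0, 0, 0, 15],
  [0, 0, 0, 0, 0, 0, 15],
  [0, 0, 0, 0, 0, 0, 15],
  [0, 0, 0, 0, 0, 0, 15],
  [0, 0, 0, 0, 0, 0, 15],
])

```text
t: 22.45
tool_pos: [0.5409, 0.0534, 0.1214]
orientation: [0.252, 2.829, 1.174]
force: [-2.6, 3.1, 4.0]
opening: 0.0247
gripper_force: 55.0
```

Request:
move_arm([
  [0, 0, 0, 0, 0.01, -0.01, 22],
  [0, 0, 0, 0, 0, 0, 30],
  [0, 0, 0, 0, 0, 0, 40],
  [0, 0, 0, 0, 0, 0, 50],
  [0, 0, 0, 0, 0, 0, 60],
  [0, 0, 0, 0, 0, 0, 60],
  [0, 0, 0, 0, 0, 0, 60],
  [0, 0, 0, 0, 0, -0.2, 60],
  [0, 0, 0, 0, 0, -0.4, 60],
  [0, 0, 0, 0, 0, -0.4, 60],
])

```text
t: 23.45
tool_pos: [0.5378, 0.0352, 0.1399]
orientation: [0.252, 2.829, 1.173]
force: [-0.3, -0.1, 0.2]
opening: 0.0601
gripper_force: 0.0
```

Request:
move_arm([
  [0, 0, 0, 0, 0, -0.7, 60],
  [0, 0, 0, 0, 0, -0.8, 60],
  [0, 0, 0, 0, 0, -0.8, 60],
  [0, 0, 0, 0, 0, -0.8, 60],
  [0, 0, 0, 0, 0, -0.8, 60],
  [0, 0, 0, 0, 0, -0.8, 60],
  [0, 0, 0, 0, 0, -0.8, 60],
  [0, 0, 0, 0, 0, -0.8, 60],
  [0, 0, 0, 0, 0, -0.8, 60],
  [0, 0, 0, 0, 0, 0, 60],
])

```text
t: 24.45
tool_pos: [0.5162, -0.0903, 0.2672]
orientation: [0.253, 2.827, 1.167]
force: [-0.3, -1.0, -0.5]
opening: 0.0597
gripper_force: 0.0
```

```bash
python3 - <<'E'
from kin import *
s=read_state(); M=R.from_rotvec(s["orientation"]); p=s["tool_pos"]
print(s["t"],p,s["force"],s["q"].round(3))
c=cam("top"); W=cloud(c); rk=torack(W); Z=W[...,2]; im=c["frame"].astype(int)
m=(Z>.1)&(Z<.15)&(rk[...,0]>-.16)&(rk[...,0]<-.005)&(abs(rk[...,1])<.05)&(im[...,0]-im[...,2]>20)
for a in np.arange(-.16,0,.02):
    k=m&(rk[...,0]>a)&(rk[...,0]<a+.02)
    if k.sum(): print(round(a,2),k.sum(),np.median(rk[...,1][k]).round(4),rk[...,1][k].min().round(4),rk[...,1][k].max().round(4),np.percentile(Z[k],90).round(4))
print("tip x",rk[m][:,0].min())
d0=pose(-.06,.0015,.125,-45,-1); d=d0[1].as_matrix()[:,2]
pa=d0[0]-.2*d
# via: up, rotate
t,sh=delta(p,M,d0[0]-.0*d,d0[1]); print("turn",t.round(2)); print("pa",pa, "cur rack",torack(p))
c=cam("scene"); im=c["frame"]; cr=im[140:330,130:340]; cv2.imwrite("pics/stand.png",cv2.resize(cr[:,:,::-1],None,fx=3,fy=3,interpolation=cv2.INTER_CUBIC))
E
```

```text
24.45 [ 0.5161926  -0.09030309  0.26723717] [-0.25539878 -0.9791158  -0.52809713] [-0.722  0.123  1.624  0.673  1.805 -2.094]
-0.16 27 0.0013 -0.0104 0.0135 0.1381
-0.14 35 0.0006 -0.0119 0.0128 0.1387
-0.12 38 0.001 -0.0119 0.0128 0.1383
-0.1 36 0.001 -0.0119 0.0129 0.1387
-0.08 37 -0.0008 -0.0119 0.0129 0.1396
-0.06 36 0.0018 -0.0119 0.013 0.1399
-0.04 35 -0.0001 -0.0118 0.013 0.1387
-0.02 27 0.0007 -0.011 0.0123 0.1392
tip x -0.15218772856629292
turn [14.98  0.05 -0.06]
pa [0.56361563 0.18508713 0.26288582] cur rack [-0.05888156 -0.14005553]
```

View pics/stand.png

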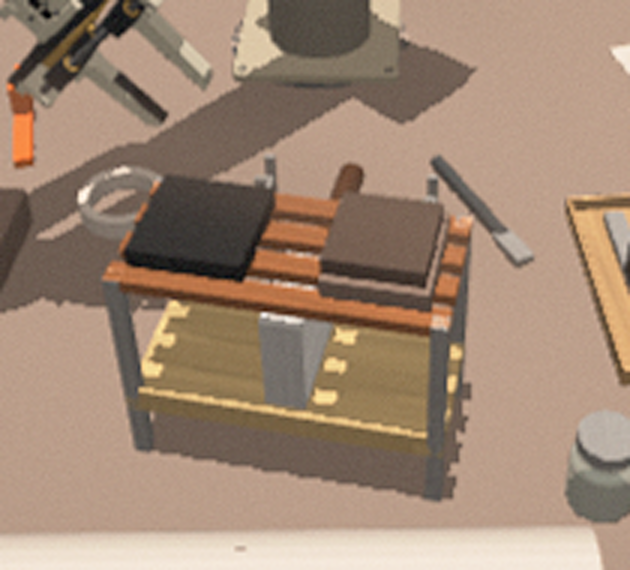

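The pan stands by itself on its side wall at (295,360), the handle axis at z ≈ 125 mm. Swinging the gripper over to the +y side at -45°.

Request:
move_arm([
  [0.75, 0, 0, 0, 0.42, 0.38, 60],
  [0.75, 0, 0, 0, 0.44, 0.35, 60],
  [0.75, 0, 0, 0, 0.47, 0.31, 60],
  [0.75, 0, 0, 0, 0.49, 0.28, 60],
  [0.75, 0, 0, 0, 0.51, 0.24, 60],
  [0.75, 0, 0, 0, 0.53, 0.2, 60],
  [0.75, 0, 0, 0, 0.55, 0.15, 60],
  [0.75, 0, 0, 0, 0.56, 0.11, 60],
  [0.75, 0, 0, 0, 0.56, 0.07, 60],
  [0.75, 0, 0, 0, 0.57, 0.02, 60],
])

```text
t: 25.55
tool_pos: [0.5401, 0.0527, 0.2697]
orientation: [0.278, 3.129, -0.004]
force: [-0.6, -0.5, -0.3]
opening: 0.06
gripper_force: 0.0
```

Request:
move_arm([
  [0.75, 0, 0, 0, 0.57, -0.02, 60],
  [0.75, 0, 0, 0, 0.56, -0.07, 60],
  [0.75, 0, 0, 0, 0.56, -0.11, 60],
  [0.75, 0, 0, 0, 0.55, -0.15, 60],
  [0.75, 0, 0, 0, 0.53, -0.2, 60],
  [0.75, 0, 0, 0, 0.51, -0.24, 60],
  [0.75, 0, 0, 0, 0.49, -0.28, 60],
  [0.75, 0, 0, 0, 0.47, -0.31, 60],
  [0.75, 0, 0, 0, 0.44, -0.35, 60],
  [0.75, 0, 0, 0, 0.42, -0.38, 60],
])

```text
t: 26.55
tool_pos: [0.565, 0.1918, 0.2751]
orientation: [-0.25, -2.829, 1.176]
force: [0.9, -0.2, 0.6]
opening: 0.06
gripper_force: 0.0
```

```bash
python3 - <<'E'
from kin import *
s=read_state(); M=R.from_rotvec(s["orientation"]); p=s["tool_pos"]
d0=pose(-.06,.001,.125,-45,-1)
print(s["t"],p,torack(p),s["q"].round(3)); t,sh=delta(p,M,*d0); print("turn",t.round(2),"shift",sh.round(2))
rollrows(90,180,18,-45,.005,.002)
E
```

```text
26.55 [0.56500185 0.19183743 0.27510268] [-0.05980701  0.14627429] [ 0.565  0.593  1.031 -0.622  2.028 -0.963]
turn [-0.03 -0.02 -0.01] shift [0.01 0.14 8.55]
-0.833 -0.02 -0.04 z 0.1284
-0.833 -0.01 -0.03 z 0.1294
-0.833 0.0 -0.02 z 0.13
-0.833 0.01 -0.01 z 0.1301
-0.833 0.02 0.01 z 0.1299
-0.833 0.02 0.02 z 0.1293
-0.833 0.03 0.04 z 0.1283
-0.833 0.02 0.06 z 0.1269
-0.833 0.02 0.07 z 0.1251
-0.833 0.01 0.09 z 0.1229
-0.833 0.0 0.1 z 0.1204
-0.833 -0.01 0.11 z 0.1176
-0.833 -0.02 0.12 z 0.1144
-0.833 -0.04 0.13 z 0.111
-0.833 -0.05 0.13 z 0.1073
-0.833 -0.07 0.13 z 0.1034
-0.833 -0.08 0.13 z 0.0993
-0.833 -0.1 0.13 z 0.095
```

Request:
move_arm([
  [0, 0, 0, 0, 0.02, 1, 60],
  [0, 0, 0, 0, 0.03, 1, 60],
  [0, 0, 0, 0, 0.03, 1, 60],
  [0, 0, 0, 0, 0.03, 1, 60],
  [0, 0, 0, 0, 0.03, 1, 60],
  [0, 0, 0, 0, 0, 1, 60],
  [0, 0, 0, 0, 0, 0.9, 60],
  [0, 0, 0, 0, 0, 0.7, 60],
  [0, 0, 0, 0, 0, 0.5, 60],
  [0, 0, 0, 0, 0, 0.3, 60],
])

```text
t: 27.55
tool_pos: [0.5389, 0.0465, 0.1236]
orientation: [-0.251, -2.829, 1.172]
force: [-0.1, 0.3, 0.4]
opening: 0.06
gripper_force: 0.0
```

```bash
python3 - <<'E'
from kin import *
s=read_state(); M=R.from_rotvec(s["orientation"]); p=s["tool_pos"]
d0=pose(-.06,.001,.125,-45,-1)
print(s["t"],p,s["force"]); t,sh=delta(p,M,*d0); print("turn",t.round(2),"shift",sh.round(2))
E
```

```text
27.55 [0.53885178 0.04654178 0.12355179] [-0.14410801  0.27928298  0.35354351]
turn [-0.   -0.03 -0.01] shift [-0.01  0.03  0.09]
```

Close, lift 2 mm, then roll the next 90°.

Request:
move_arm([
  [0, 0, 0, 0, 0.03, 0.09, 60],
  [0, 0, 0, 0, 0, 0, 50],
  [0, 0, 0, 0, 0, 0, 40],
  [0, 0, 0, 0, 0, 0, 34],
  [0, 0, 0, 0, 0, 0, 15],
  [0, 0, 0, 0, 0, 0, 15],
  [0, 0, 0, 0, 0, 0, 15],
  [0, 0, 0, 0, 0, 0, 15],
  [0, 0, 0, 0, -0.03, -0.03, 15],
  [0, 0, 0, 0, -0.03, -0.03, 15],
], force=55)

```text
t: 28.55
tool_pos: [0.5395, 0.046, 0.1247]
orientation: [-0.253, -2.831, 1.171]
force: [0.2, 0.6, -1.3]
opening: 0.025
gripper_force: 55.0
```

Request:
move_arm([
  [-0.833, 0, 0, 0, -0.03, -0.05, 15],
  [-0.833, 0, 0, 0, -0.02, -0.04, 15],
  [-0.833, 0, 0, 0, 0, -0.03, 15],
  [-0.833, 0, 0, 0, 0.01, -0.01, 15],
  [-0.833, 0, 0, 0, 0.02, 0, 15],
  [-0.833, 0, 0, 0, 0.02, 0.02, 15],
  [0, 0, 0, 0, 0, 0, 15],
  [0, 0, 0, 0, 0, 0, 15],
  [0, 0, 0, 0, 0, 0, 15],
  [0, 0, 0, 0, 0, 0, 15],
])

```text
t: 29.55
tool_pos: [0.5397, 0.0486, 0.1267]
orientation: [-0.273, -3.079, 0.407]
force: [-0.3, -0.4, -1.4]
opening: 0.0252
gripper_force: 55.0
```

```bash
python3 - <<'E'
from kin import *
s=read_state(); M=R.from_rotvec(s["orientation"]); p=s["tool_pos"]
d0=pose(-.06,.001,.1293,-15,-1)
print(s["t"],p,s["force"],s["wrist_torque"],s["opening"]); t,sh=delta(p,M,*d0); print("turn",t.round(2),"shift",sh.round(2))
E
```

```text
29.55 [0.53971946 0.04861939 0.12668144] [-0.3101625  -0.40370746 -1.39343119] [ 0.16841109  0.08151507 -0.12185925] 0.025153460618470312
turn [-0.01 -0.01 -0.02] shift [ 0.01 -0.02  0.1 ]
```

Request:
move_arm([
  [-0.833, 0, 0, 0, 0.03, 0.04, 15],
  [-0.833, 0, 0, 0, 0.02, 0.06, 15],
  [-0.833, 0, 0, 0, 0.02, 0.07, 15],
  [-0.833, 0, 0, 0, 0.01, 0.09, 15],
  [-0.833, 0, 0, 0, 0, 0.1, 15],
  [-0.833, 0, 0, 0, -0.01, 0.11, 15],
  [-0.833, 0, 0, 0, -0.02, 0.12, 15],
  [-0.833, 0, 0, 0, -0.04, 0.13, 15],
  [-0.833, 0, 0, 0, -0.05, 0.13, 15],
  [-0.833, 0, 0, 0, -0.07, 0.13, 15],
])

```text
t: 30.55
tool_pos: [0.5405, 0.0509, 0.1014]
orientation: [0.26, 2.933, 0.929]
force: [-1.0, -0.4, -2.7]
opening: 0.0247
gripper_force: 55.0
```

Request:
move_arm([
  [-0.833, 0, 0, 0, -0.08, 0.13, 15],
  [-0.833, 0, 0, 0, -0.1, 0.13, 15],
  [0, 0, 0, 0, -0.03, 0.03, 15],
  [0, 0, 0, 0, 0, 0, 15],
  [0, 0, 0, 0, 0, 0, 15],
  [0, 0, 0, 0, 0, 0, 15],
  [0, 0, 0, 0, 0, 0, 15],
  [0, 0, 0, 0, 0, 0, 15],
  [0, 0, 0, 0, 0, 0, 15],
  [0, 0, 0, 0, 0, 0, 15],
])

```text
t: 31.55
tool_pos: [0.5407, 0.051, 0.0929]
orientation: [0.252, 2.829, 1.172]
force: [0.3, -0.1, -2.0]
opening: 0.0248
gripper_force: 55.0
```

```bash
python3 - <<'E'
from kin import *
s=read_state(); M=R.from_rotvec(s["orientation"]); p=s["tool_pos"]
d0=pose(-.06,.001,.093,45,-1)
print(s["t"],p,s["force"],s["wrist_torque"],s["opening"]); t,sh=delta(p,M,*d0); print("turn",t.round(2),"shift",sh.round(2))
E
```

```text
31.55 [0.54066599 0.0510343  0.09287874] [ 0.30587851 -0.08342749 -2.04378905] [-0.50866024  0.12180903  0.07342829] 0.024772421379321254
turn [ 0.    0.03 -0.02] shift [ 0.03 -0.06  0.13]
```

Request:
move_arm([
  [0, 0, 0, 0, -0.03, 0.03, 15],
  [0, 0, 0, 0, -0.03, 0.03, 15],
  [0, 0, 0, 0, -0.03, 0.03, 15],
  [0, 0, 0, 0, 0, 0, 15],
  [0, 0, 0, 0, 0, 0, 15],
  [0, 0, 0, 0, 0, 0, 15],
  [0, 0, 0, 0, 0, 0, 15],
  [0, 0, 0, 0, 0, 0, 15],
  [0, 0, 0, 0, 0, 0, 15],
  [0, 0, 0, 0, 0, 0, 15],
])

```text
t: 32.55
tool_pos: [0.5406, 0.0513, 0.0899]
orientation: [0.252, 2.829, 1.173]
force: [-2.1, 3.6, 4.3]
opening: 0.0246
gripper_force: 55.1
```

In contact with the deck. Releasing and backing off along the tool axis.

Request:
move_arm([
  [0, 0, 0, 0, 0, 0, 22],
  [0, 0, 0, 0, 0, 0, 30],
  [0, 0, 0, 0, 0, 0, 40],
  [0, 0, 0, 0, 0, 0, 50],
  [0, 0, 0, 0, 0, 0, 60],
  [0, 0, 0, 0, 0, 0, 60],
  [0, 0, 0, 0, 0, 0, 60],
  [0, 0, 0, 0, 0, -0.2, 60],
  [0, 0, 0, 0, 0, -0.4, 60],
  [0, 0, 0, 0, 0, -0.4, 60],
])

```text
t: 33.55
tool_pos: [0.5374, 0.033, 0.1079]
orientation: [0.252, 2.829, 1.172]
force: [0.3, 0.1, 0.1]
opening: 0.0602
gripper_force: 0.0
```

Request:
move_arm([
  [0, 0, 0, 0, 0, -0.7, 60],
  [0, 0, 0, 0, 0, -0.8, 60],
  [0, 0, 0, 0, 0, -0.8, 60],
  [0, 0, 0, 0, 0, -0.8, 60],
  [0, 0, 0, 0, 0, -0.8, 60],
  [0, 0, 0, 0, 0, -0.8, 60],
  [0, 0, 0, 0, 0, -0.8, 60],
  [0, 0, 0, 0, 0, -0.8, 60],
  [0, 0, 0, 0, 0, -0.8, 60],
  [0, 0, 0, 0, 0, 0, 60],
])

```text
t: 34.55
tool_pos: [0.5159, -0.0926, 0.2353]
orientation: [0.253, 2.827, 1.167]
force: [0.7, -0.2, 0.3]
opening: 0.0602
gripper_force: 0.0
```

```bash
python3 - <<'E'
from kin import *
s=read_state(); p=s["tool_pos"]; print(s["t"],p,s["force"])
c=cam("top"); W=cloud(c); rk=torack(W); Z=W[...,2]; im=c["frame"].astype(int)
m=(Z>.085)&(Z<.15)&(rk[...,0]>-.16)&(rk[...,0]<-.005)&(abs(rk[...,1])<.05)&(im[...,0]-im[...,2]>20)
for a in np.arange(-.16,0,.04):
    k=m&(rk[...,0]>a)&(rk[...,0]<a+.04)
    if k.sum(): print(round(a,2),k.sum(),np.median(rk[...,1][k]).round(4),np.percentile(Z[k],90).round(4))
print("tip x",rk[m][:,0].min())
c=cam("scene"); W=cloud(c); rk=torack(W); Z=W[...,2]; im=c["frame"]
k=(rk[...,0]>.05)&(rk[...,0]<.125)&(abs(rk[...,1])<.07)&(Z>.077)&(Z<.15); print("pan z pct",np.percentile(Z[k],[5,50,95]).round(4),rk[k].min(0),rk[k].max(0))
cr=im[140:330,130:390]; cv2.imwrite("pics/final.png",cv2.resize(cr[:,:,::-1],None,fx=3,fy=3,interpolation=cv2.INTER_CUBIC))
E
```

```text
34.55 [ 0.51591367 -0.0925664   0.23526645] [ 0.69244006 -0.16576649  0.34327127]
-0.16 61 0.0002 0.1075
-0.12 70 0.0002 0.1058
-0.08 71 0.0003 0.1078
-0.04 59 0.0003 0.1071
tip x -0.15278444663631932
pan z pct [0.0776 0.0835 0.1129] [ 0.05004796 -0.06992885] [0.12261054 0.06964553]
```

View pics/final.png

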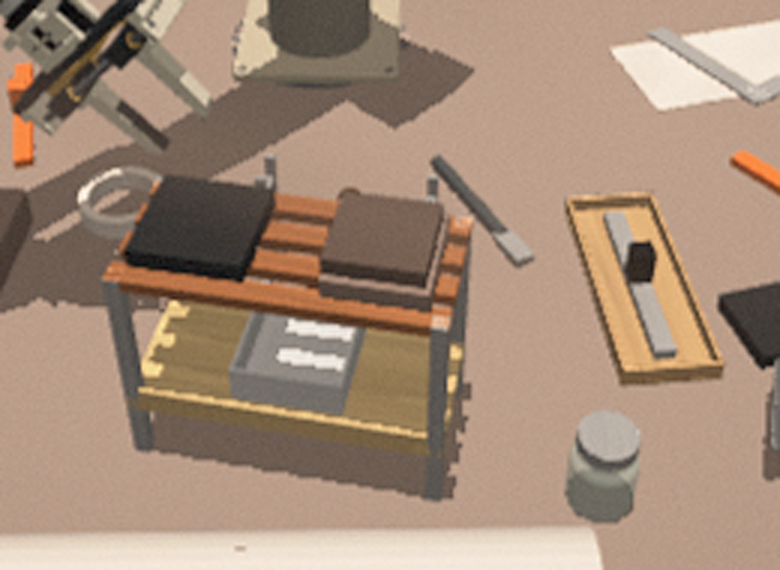

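The pan lies flat with its open side up at (297,360): its rim and inside are visible, the handle top is level at about 107 mm, and the tip is still at rack x = -152 mm. The bar lies flat in the tray at (640,285), and the gripper is clear of everything.

```bash
python3 -c "
from plant import *
print(close_job())"
```

```text
the job is handed in; nothing more can be done
None
```

The job is handed in at about 35 s: the bar lies flat in the tray, and the pan is turned over in place under the shelf, open side up, flat on the deck with its handle still out at the front.

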